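# Lock the spindle and spread a snap ring over its stub

## Robot

A 6-joint arm with a two-finger parallel gripper is mounted at the origin on the work surface; the furniture and walls round the work are solid. World frame = base frame: x ahead of the robot, y to its left, z up, the work surface at z = 0. Lengths are in m, angles in rad, forces in N, time in s.
With the tool pointing down it reaches from about 0.425 to 0.95 m from the base axis. Payload 3.5 kg.
Tool frame: the origin (TCP) lies between the finger pads; the fingertips stand 14 mm ahead of it and the grasp point (between the pads) lies 5 mm behind it; z points along the fingers, y is the direction in which the jaws open and shut (so a half turn about z gives the same grasp; the last joint's range is limited). The gripper opens to 85 mm and grips with 20 to 120 N. Pads are 22 mm wide; open, the fingers measure 114 mm over their backs; the gripper's body (76 mm by 85 mm) begins 54 mm behind the grasp point. The pads swing forward as they close: fully open they stand 13 mm farther back than shut.
Start: joints at [-1.316, 0.286, 1.577, -0, 1.279, -0.15], TCP at [0.266, -0.62, 0.245] pointing down, gripper open.
Joint ranges: [-2.77, 2.77], [-0.9, 2.22], [0.21, 2.48], [-1.53, 4.67], [0.24, 2.81], [-2.84, 2.84]. Speed limits (rad/s): [2.79, 2.79, 3.14, 3.14, 3.14, 3.14].

## Interface

Orientations are given as a unit quaternion [x, y, z, w].
In Python, from plant import ctrl gives the robot as it stands. The module is installed in compiled form; this text tells all that it offers.
- The arm moves only by the tool servo_tool, never from a script. Its argument "increments" is text: rows parted by semicolons, each of 7 numbers parted by spaces: the turn, a rotation vector about the tool's x, y, z in rad, then the shift along the tool's x, y, z in cm, then the finger opening in cm, from 0 to 8.54. In form: ax ay az dx dy dz claw; .... A call has 1 to 10 rows; each row is the pose to reach, as a shift and turn from the pose commanded when the call began, along the tool's axes at that moment; what a row does not reach only later rows make up. A row lasts 1/12 s, in which the tool goes at most 41.7 mm and 7.16 degrees, less where a joint would pass 70% of its speed; a pose out of reach is approached as far as the arm can. A call with a gripper value outside its range is refused whole. The fingers move at their own pace and stop on an object; "grip_force" is the grip in N (left out, the last holds). Time passes only in rows, so rows that repeat a pose let the fingers close. It gives the time, the measured TCP pose, the force and the opening at its end, in the units of the state.
- ctrl.get_state(): the state, without advancing time (a new reading comes with each control period).
- ctrl.read_camera(name): name is "scene" or "top" or "wrist"; returns (picture, depth): 420x560x3 uint8, red, green, blue; 420x560 float32, m along the optical axis (not along the pixel's ray), 0 where there is no reading.
- ctrl.camera_info(name): a dict with "camera_matrix" (3x3 intrinsics, pixels), "world_to_cam" (4x4, takes a point from world to camera coordinates). Camera axes: x right, y down, z forward; pixel columns grow to the right and rows downward; lengths in m; the calibration is good to about 2 mm. The wrist camera is an equidistant fisheye: a pixel r from the principal point sees the ray r / f radians off the axis. A picture is of the moment at which its call begins: read the wrist's pose just before it. camera_info takes no time and is no camera call; for the wrist camera it gives the pose at the moment of the call.
- ctrl.sign_off(): hands the job in, once; it reports no verdict.
The state is a dict: "time": time; "qpos": joint angles; "dq": joint speeds; "joint_efforts": joint torques, N m; "eef_pos": TCP position; "tcp_rot": TCP orientation; "contact_force": force on the tool from outside, world axes, zero at the start; "wrist_torque": the same for the moment, N m; "opening": opening from 0.0 (shut) to 1.0 (fully open).
Only numpy, scipy, OpenCV 4.12 (cv2) and the standard library are available. Lean on these libraries where they do the work, as an engineer would, in place of code of your own. Each camera call takes 0.05 s, during which the arm holds its last target.

## Task

Lock the blue spindle fixture by turning its red knob clockwise until it clicks over to its far stop. Then take the red-handled ring pliers off their stand, squeeze them so that the snap ring is spread above the steel stub, and lower the ring over the stub until it is level with the dark groove. Finish while still holding the pliers there, upright, steady and squeezed, the ring clear of the stub all round; do not disturb the tape roll, whetstone or blue star tile.

Things in the scene. Friction and masses are not known exactly. Their poses are not given: they have to be found in the camera images.
- hub: Spindle fixture, fixed to the bench: blue base plate 190 (x) x 90 (y) x 12 mm, origin at the centre of its underside. Steel stub upright at x = +50 mm on a dark boss of diameter 52 mm (60 at the foot) that ends 42 mm above the bench. Red knob at x = -55 mm. Between them a grey bolt guide 33 mm high; a sprung brass plunger in a housing 30 mm high at x = -55, y = +38 mm.
- groove (a point): Centre of the stub's dark groove, on the stub's axis, 54 mm above the bench. Groove: diameter 25 mm, from 49 to 59 mm above the bench. Stub: diameter 32 mm above and below it
- nose (a point): Centre of the stub's top, 82 mm above the bench; 3 mm chamfer round it
- lock_knob (a joint): Angle of the red knob: grows clockwise seen from above, starts at 0 to 0.12 rad, far stop at 1.2. A sprung plunger resists from about 0.2 to 0.55 rad (at most 0.1 N m), then snaps over and lets the knob go on freely to the far stop, where it stays
- lock_knob_grip (a point): On the knob's axis at the height to grip, 49 mm above the bench; turns with the knob. The grip bar, 42 mm along this point's x axis and 14 mm thick, stands from 26 to 56 mm above the bench on a round foot of diameter 44 mm; at joint value 0 the bar runs along the fixture's x axis
- stand: Parking stand, fixed to the bench: wooden base 80 x 80 x 12 mm, origin at the centre of its underside, with an aluminium post of diameter 23 mm that reaches 42 mm above the bench. The pliers stand on the base with the ring round the post and lift straight up off it
- pliers: Short upright ring pliers, 130 mm high, 130 to 210 g; origin on their axis at the underside of the ring, z up, y the line along which the grips are squeezed. Jaw arms at +y and -y rise to a pivot plate (46 mm along y, 21 along x) 51 to 73 mm above the origin, red grips above it. Squeezing the grips together opens the ring, releasing closes it
- ring_mid (a point): Centre of the brass snap ring, on the pliers' axis, 2.5 mm above their origin. Ring: 5 mm round wire in two level arcs, inner diameter 28 mm when closed, gaps at its +x and -x sides
- grip_mid (a point): Midway between the two red grips, 106 mm above the pliers' origin. Grips: 18 mm wide along x, 84 to 128 mm above the origin; outer faces 55 mm apart low down and 67 at the top when relaxed, upright and 45 mm apart when squeezed to the stop. Take both from above and squeeze with 20 N or more (the spring takes 3 N to start, 8 N at the stop)
- jaw_left (a joint): How far the pliers are squeezed: 0 = relaxed, ring closed (too small for the stub); 0.17 rad = stop, each half of the ring moved 10 mm outward. The other jaw is geared to it and moves alike. From about 0.11 rad the ring clears the stub (at the stop by about 4 mm along the gaps and more across).
- tape_roll: Bystander: tan tape roll, 86 mm across, 24 mm high, lying flat; origin under its centre
- whetstone: Bystander: grey whetstone 45 x 140 x 22 mm; origin under its centre
- star_cobalt: Bystander: cobalt blue star tile, 64 mm across, 12 mm high; origin under its centre

How it is judged:
By the outcome, as a careful person would: the job done as asked, in the order asked, and still so for the second after the job is handed in, while the arm keeps its last pose, push and grip.
It also fails if it takes over 54 s, if anything falls off the work surface, if the arm or the gripper's body presses on something with over 40 N, if the wrist force passes 120 N, or if a joint passes its speed limit or range.

## Working session

There is one attempt and no reset: what is moved stays moved. The work goes in short steps, Python scripts to look and compute and a tool call to move; the robot and the scene stay as the last step left them, time stands still between calls to the robot, and variables do not carry over. Pictures are saved under pics/ and viewed, and the job is handed in when it is done.

Besides the shell and the picture viewer there is one more tool, called after "Call:" as name(argument=value, ...), one argument or row to a line, values as JSON. servo_tool: Moves the arm, as the interface text tells. Its arguments: {"type":"object","properties":{"increments":{"type":"string"},"grip_force":{"type":"number"}},"required":["increments"]}

```bash
mkdir -p pics; cat > h.py <<'E'
import numpy as np, cv2
from plant import ctrl
from scipy.spatial.transform import Rotation as R
def snap(n,f):
    inf=ctrl.camera_info(n); im,d=ctrl.read_camera(n)
    cv2.imwrite('pics/'+f+'.png',im[:,:,::-1]); np.savez('pics/'+f+'.npz',im=im,d=d,K=inf['camera_matrix'],T=inf['world_to_cam'])
    return im,d,np.array(inf['camera_matrix']),np.array(inf['world_to_cam'])
def load(f):
    z=np.load('pics/'+f+'.npz'); return z['im'],z['d'],z['K'],z['T']
def world(d,K,T):
    v,u=np.mgrid[:d.shape[0],:d.shape[1]]
    P=np.stack([(u-K[0,2])/K[0,0]*d,(v-K[1,2])/K[1,1]*d,d],-1)
    return (P-T[:3,3])@T[:3,:3]
E
python3 - <<'E'
from h import *
s=ctrl.get_state(); print(s)
for n in('scene','top','wrist'):
    im,d,K,T=snap(n,n+'0'); print(n,K,np.linalg.inv(T)[:3])
E
```

```text
{'time': 0.0, 'qpos': array([-1.31601395e+00,  2.87176894e-01,  1.57818269e+00, -2.02282558e-05,
        1.27862786e+00, -1.49991050e-01]), 'dq': array([-0.00226327,  0.00033114,  0.00033057,  0.00048996, -0.00140306,
       -0.00023654]), 'joint_efforts': array([ 4.12366635e-04, -4.05973113e+01, -2.92626661e+01, -1.34587840e-04,
        5.85052432e-03, -1.32680708e-05]), 'eef_pos': array([ 0.26568903, -0.61982176,  0.24393659]), 'tcp_rot': array([ 9.79588330e-01,  2.01010622e-01, -7.23783786e-05, -1.19524567e-03]), 'contact_force': array([0.3350151 , 0.04106737, 0.43942603]), 'wrist_torque': array([ 0.02932475,  0.04297556, -0.02947175]), 'opening': 0.9981960049759657}
scene [[519.19266849   0.         277.17165175]
 [  0.         519.19266849 209.03450665]
 [  0.           0.           1.        ]] [[-0.67625322 -0.57635182  0.45880297  0.09126746]
 [-0.73656245  0.51840259 -0.43443585  0.70092875]
 [ 0.01254325 -0.63172568 -0.77509053  0.97240995]]
top [[395.88153079   0.         276.68273652]
 [  0.         395.88153079 207.7313653 ]
 [  0.           0.           1.        ]] [[-0.02599696 -0.9904552   0.13536118  0.45890768]
 [-0.99962809  0.02687237  0.00464378  0.1848273 ]
 [-0.00823694 -0.13519011 -0.99078544  1.15658425]]
wrist [[325.1922621    0.         277.97163892]
 [  0.         325.1922621  213.47539948]
 [  0.           0.           1.        ]] [[ 0.39365471 -0.8763035  -0.27771955  0.33737132]
 [-0.91925303 -0.376289   -0.11567393 -0.58879739]
 [-0.00313734  0.30083013 -0.95367258  0.372062  ]]
```

View pics/scene0.png

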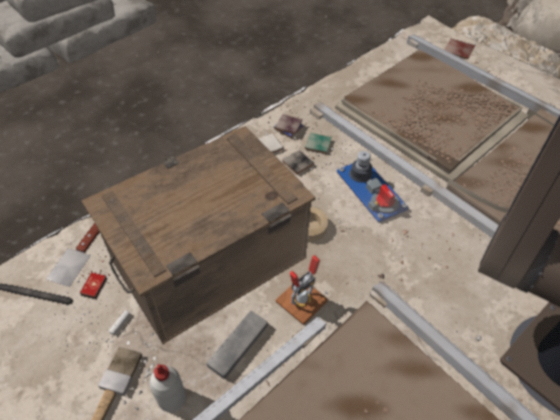

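View pics/top0.png

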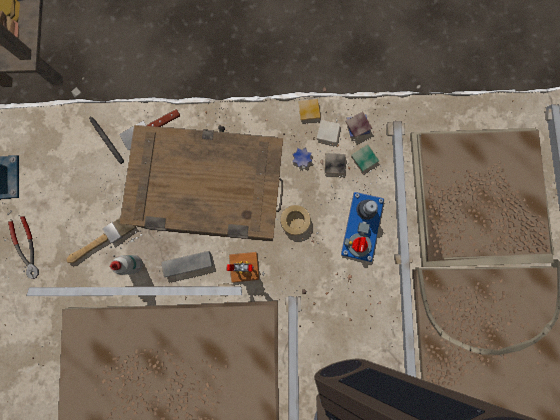

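View pics/wrist0.png

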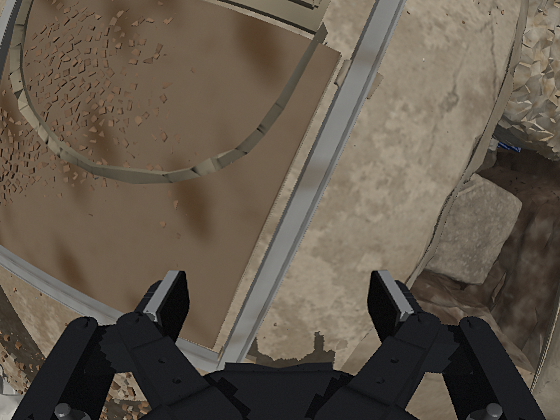

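The top view shows the hub at about (363,228), with its stub at (369,208) and its red knob at (359,245). The stand and pliers are at (243,267), the tape at (295,222) and the box at (205,182). Next I measure them.

```bash
python3 - <<'E'
from h import *
im,d,K,T=load('top0'); W=world(d,K,T)
hsv=cv2.cvtColor(im,cv2.COLOR_RGB2HSV)
print(hsv[205,355],hsv[258,235],hsv[267,240], W[240,330])
def reg(m,x0,x1,y0,y1):
    o=np.zeros_like(m); o[y0:y1,x0:x1]=m[y0:y1,x0:x1]; return o
blue=reg((hsv[...,0]>95)&(hsv[...,0]<125)&(hsv[...,1]>140)&(W[...,2]<.03),320,400,180,280)
pts=W[blue]; print('blue n',len(pts), 'z',np.median(pts[:,2]))
r=cv2.minAreaRect((pts[:,:2]*1000).astype(np.float32)); print('hub rect',r)
red=reg(((hsv[...,0]<8)|(hsv[...,0]>172))&(hsv[...,1]>150),320,400,180,280)
p=W[red]; print('red hub n',len(p),np.percentile(p,[5,50,95],axis=0).round(4))
top=p[p[:,2]>np.percentile(p[:,2],90)-.006]; print('knob top rect',cv2.minAreaRect((top[:,:2]*1000).astype(np.float32)),top.mean(0))
# stub top
m=reg(W[...,2]>.074,340,400,185,225); p=W[m]; print('stub top',len(p),p.mean(0),cv2.minEnclosingCircle((p[:,:2]*1000).astype(np.float32)))
o=reg((hsv[...,0]>5)&(hsv[...,0]<16)&(hsv[...,1]>150)&(W[...,2]<.025),220,270,245,295)
p=W[o]; print('stand',len(p),np.median(p[:,2]),cv2.minAreaRect((p[:,:2]*1000).astype(np.float32)))
red=reg(((hsv[...,0]<5)|(hsv[...,0]>172))&(hsv[...,1]>150)&(W[...,2]>.06),220,270,245,295)
p=W[red]; print('plred',len(p),np.percentile(p,[2,50,98],axis=0).round(4),cv2.minAreaRect((p[:,:2]*1000).astype(np.float32)))
for nm,x,y in(('tape',295,222),('stone',188,265),('star',302,158),('boxtop',205,182)):print(nm,W[y,x])
a=im[180:300,215:405]; cv2.imwrite('pics/topcrop.png',cv2.resize(a,None,fx=4,fy=4,interpolation=2)[:,:,::-1])
a=load('scene0')[0][140:340,260:420]; cv2.imwrite('pics/scenecrop.png',cv2.resize(a,None,fx=3,fy=3,interpolation=2)[:,:,::-1])
E
```

```text
[107 197 149] [ 12 171 145] [105  16  95] [0.51763071 0.03804515 0.00466721]
blue n 921 z 0.012185637542688085
hub rect ((554.1574096679688, -57.04447937011719), (89.2569580078125, 186.5958709716797), 75.53401947021484)
red hub n 179 [[ 0.4853 -0.06    0.0241]
 [ 0.5025 -0.0377  0.0309]
 [ 0.5198 -0.024   0.0591]]
knob top rect ((473.18475341796875, 62.002403259277344), (37.461517333984375, 244.44992065429688), 15.342941284179688) [ 0.50323992 -0.038945    0.0729637 ]
stub top 123 [ 0.58941551 -0.04328513  0.18642521] ((535.2171630859375, 51.13584899902344), 153.93690490722656)
stand 508 0.012423814112643431 ((447.1581726074219, 288.574951171875), (77.08252716064453, 78.89682006835938), 4.419250965118408)
plred 71 [[0.44   0.2589 0.1032]
 [0.4477 0.3101 0.1356]
 [0.4566 0.3204 0.1426]] ((446.5417785644531, 289.7232666015625), (61.79068374633789, 18.816543579101562), 88.52892303466797)
tape [ 0.57359334  0.13748987 -0.0036008 ]
stone [0.45654634 0.44678754 0.02011011]
star [0.76167708 0.11132906 0.01372252]
boxtop [0.6564946  0.3625587  0.20897172]
```

View pics/topcrop.png

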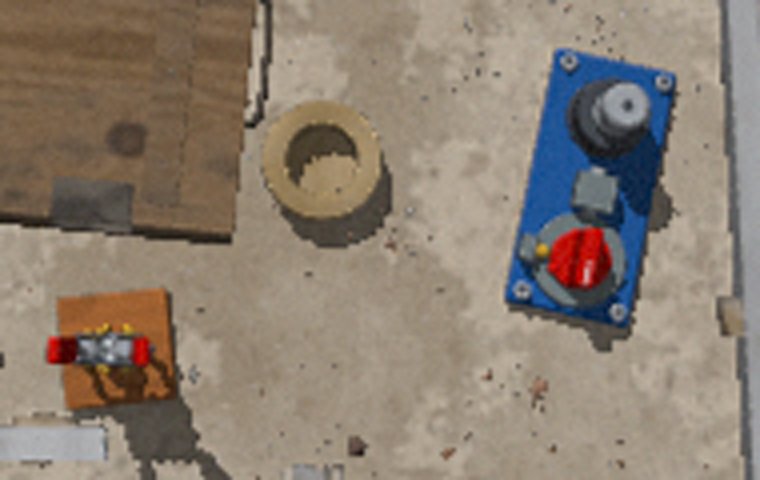

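View pics/scenecrop.png

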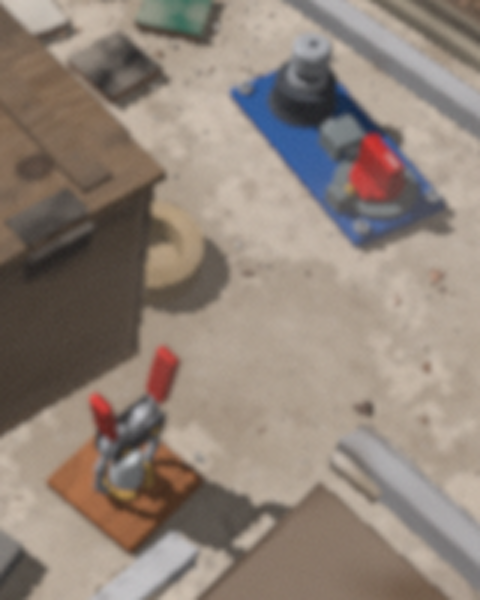

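```bash
cat >> h.py <<'E'
def go(x,y,z,yaw):
    """increment from measured pose to vertical tool at x,y,z, tool-x yaw (deg)"""
    s=ctrl.get_state(); R0=R.from_quat(s['tcp_rot'])
    Rt=R.from_euler('z',yaw,degrees=True)*R.from_rotvec([np.pi,0,0])
    rv=(R0.inv()*Rt).as_rotvec(); sh=R0.inv().apply(np.array([x,y,z])-s['eef_pos'])*100
    yw=np.degrees(np.arctan2(*R0.as_matrix()[[1,0],[0,0]]))
    print('t',round(s['time'],2),'pos',s['eef_pos'].round(4),'yaw',yw.round(2),'F',s['contact_force'].round(1),'M',s['wrist_torque'].round(2),'open',round(s['opening'],3),'q6',s['qpos'][5].round(2))
    print('rv',rv.round(4),'sh',sh.round(2))
E
python3 - <<'E'
from h import *
im,d,K,T=load('top0'); W=world(d,K,T)
m=(W[...,2]>.19)&(W[...,2]<.22); m[:,:120]=0;m[:100]=0;m[250:]=0;m[:,300:]=0
p=W[m]; r=cv2.minAreaRect((p[:,:2]*1000).astype(np.float32)); print(r, cv2.boxPoints(r))
go(.501,-.043,.17,165.5)
E
```

```text
((660.2391357421875, 370.481689453125), (373.3814392089844, 258.6189880371094), 83.07429504394531) [[509.36157 200.74564]
 [766.0935  169.56076]
 [811.1167  540.2178 ]
 [554.38477 571.4026 ]]
t 0.15 pos [ 0.2658 -0.62    0.2442] yaw 23.19 F [ 0.3 -0.5  0.1] M [-0.02 -0.01  0.04] open 1.0 q6 -0.15
rv [-4.0000e-04 -2.5000e-03 -2.4837e+00] sh [ 44.34 -43.75   7.52]
```

Call:
servo_tool(
  increments="0 0 -1.2 25 -25 2 5;0 0 -1.2 25 -25 2 5;0 0 -1.2 25 -25 2 5;0 0 -1.2 25 -25 2 5;0 0 -1.2 25 -25 2 5;0 0 -1.2 25 -25 2 5;0 0 -1.2 25 -25 2 5;0 0 -1.2 25 -25 2 5;0 0 -1.2 25 -25 2 5;0 0 -1.2 25 -25 2 5",
)

```text
time: 0.98
eef_pos: [0.398, -0.2878, 0.2245]
tcp_rot: [0.691, 0.723, 0.001, -0.001]
contact_force: [0.5, -0.4, -0.4]
opening: 0.585
```

```bash
python3 -c "
from h import *
go(.501,-.043,.17,165.5)"
```

```text
t 0.98 pos [ 0.398  -0.2878  0.2245] yaw 92.53 F [ 0.5 -0.4 -0.4] M [-0.    0.07  0.02] open 0.585 q6 -0.88
rv [ 0.0013 -0.0024 -1.2736] sh [23.99 11.38  5.5 ]
```

Call:
servo_tool(
  increments="0 -0.002 -1.27 24 11.4 5.5 5;0 -0.002 -1.27 24 11.4 5.5 5;0 -0.002 -1.27 24 11.4 5.5 5;0 -0.002 -1.27 24 11.4 5.5 5;0 -0.002 -1.27 24 11.4 5.5 5;0 -0.002 -1.27 24 11.4 5.5 5;0 -0.002 -1.27 24 11.4 5.5 5;0 -0.002 -1.27 24 11.4 5.5 5;0 -0.002 -1.27 24 11.4 5.5 5;0 -0.002 -1.27 24 11.4 5.5 5",
)

```text
time: 1.82
eef_pos: [0.5028, -0.0475, 0.1698]
tcp_rot: [0.139, 0.99, -0.001, 0.0]
contact_force: [-0.0, 0.1, 0.1]
opening: 0.584
```

```bash
python3 -c "
from h import *
go(.501,-.043,.17,165.5)
snap('wrist','w1');snap('top','t1')
go(.501,-.043,.17,165.5)"
```

```text
t 1.82 pos [ 0.5028 -0.0475  0.1698] yaw 164.02 F [-0.   0.1  0.1] M [-0.   -0.    0.01] open 0.584 q6 -1.59
rv [-0.0011  0.0004 -0.0258] sh [ 0.3   0.38 -0.02]
t 1.92 pos [ 0.5028 -0.0481  0.17  ] yaw 163.59 F [ 0.   0.  -0.1] M [-0.03  0.05  0.02] open 0.585 q6 -1.58
rv [-0.0011  0.0008 -0.0333] sh [ 0.31  0.44 -0.  ]
```

View pics/w1.png

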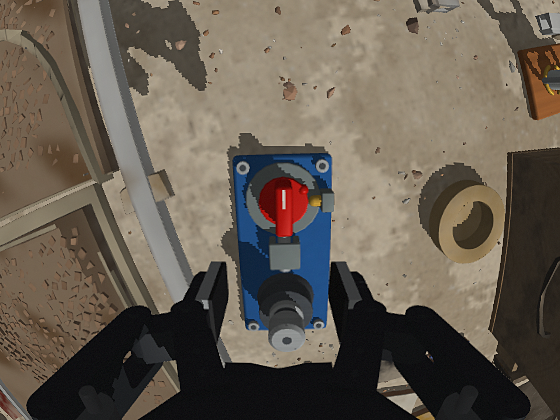

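The wrist view shows the hub unobstructed: knob bar centred about (285,208), stub top about (287,338), blue plate between rows 155 and 330. Next I cast rays to refine the positions.

```bash
cat >> h.py <<'E'
def rays(uv,K,T):
    uv=np.asarray(uv,float); x=(uv[:,0]-K[0,2])/K[0,0]; y=(uv[:,1]-K[1,2])/K[1,1]; r=np.hypot(x,y)+1e-12
    D=np.stack([np.sin(r)*x/r,np.sin(r)*y/r,np.cos(r)],-1); return D@T[:3,:3], -T[:3,:3].T@T[:3,3]
def onplane(uv,z,K,T):
    D,c=rays(uv,K,T); return c+D*((z-c[2])/D[:,2])[:,None]
def wproj(P,K,T):
    p=np.asarray(P)@T[:3,:3].T+T[:3,3]; h=np.hypot(p[:,0],p[:,1]); a=np.arctan2(h,p[:,2])/(h+1e-12)
    return np.stack([K[0,0]*p[:,0]*a+K[0,2],K[1,1]*p[:,1]*a+K[1,2]],-1)
def wworld(d,K,T):
    v,u=np.mgrid[:d.shape[0],:d.shape[1]]; uv=np.stack([u.ravel(),v.ravel()],-1)
    x=(uv[:,0]-K[0,2])/K[0,0]; y=(uv[:,1]-K[1,2])/K[1,1]; r=np.hypot(x,y)
    D,c=rays(uv,K,T); return (c+D*(d.ravel()/np.cos(r))[:,None]).reshape(d.shape+(3,))
E
python3 - <<'E'
from h import *
im,d,K,T=load('w1'); W=wworld(d,K,T); hsv=cv2.cvtColor(im,cv2.COLOR_RGB2HSV)
print(np.linalg.inv(T)[:3,3])
blue=(hsv[...,0]>95)&(hsv[...,0]<125)&(hsv[...,1]>130); blue[:,:220]=0;blue[:,345:]=0;blue[:140]=0;blue[340:]=0
print('depth z of blue',np.percentile(W[blue][:,2],[5,50,95]))
v,u=np.nonzero(blue); P=onplane(np.c_[u,v],.012,K,T); r=cv2.minAreaRect((P[:,:2]*1000).astype(np.float32)); print('hub',r); print(cv2.boxPoints(r))
# bolt screws -> grey? skip. stub top from depth
sub=(W[...,2]>.077)&(W[...,2]<.088); sub[:300]=0; sub[:,:265]=0; sub[:,310:]=0; sub[360:]=0
P=W[sub]; v,u=np.nonzero(sub); Q=onplane(np.c_[u,v],.082,K,T); print('stub',len(P),P[:,2].mean(),cv2.minEnclosingCircle((Q[:,:2]*1000).astype(np.float32)),Q.mean(0))
red=((hsv[...,0]<8)|(hsv[...,0]>172))&(hsv[...,1]>150); red[:,:240]=0;red[:,330:]=0;red[:150]=0;red[260:]=0
P=W[red]; print('red z',np.percentile(P[:,2],[5,25,50,75,95]))
t=red&(W[...,2]>.051); v,u=np.nonzero(t); Q=onplane(np.c_[u,v],.056,K,T); print('bar',len(Q),cv2.minAreaRect((Q[:,:2]*1000).astype(np.float32)),Q.mean(0))
f=red&(W[...,2]<.035);print('foot',W[f].mean(0))
h=cv2.resize(im[140:360,210:360],None,fx=3.6,fy=2.7*1,interpolation=2); cv2.imwrite('pics/w1c.png',h[:,:,::-1])
E
```

```text
[ 0.4287291  -0.02517164  0.29771864]
depth z of blue [0.0096677  0.01133321 0.01257587]
hub ((554.0225219726562, -57.21012878417969), (129.40023803710938, 191.1736602783203), 72.3705062866211)
[[ 443.3298    -89.92212 ]
 [ 625.525    -147.82108 ]
 [ 664.7152    -24.498138]
 [ 482.52002    33.400818]]
stub 851 0.08086316379912913 ((601.5154418945312, -67.45042419433594), 16.509748458862305) [ 0.6014307  -0.06725903  0.082     ]
red z [0.02407946 0.0252427  0.02630137 0.05484514 0.05600808]
bar 787 ((499.7403564453125, -43.2702522277832), (19.37873077392578, 45.439151763916016), 70.38116455078125) [ 0.50219937 -0.04205466  0.056     ]
foot [ 0.50143106 -0.0406532   0.02530643]
```

View pics/w1c.png

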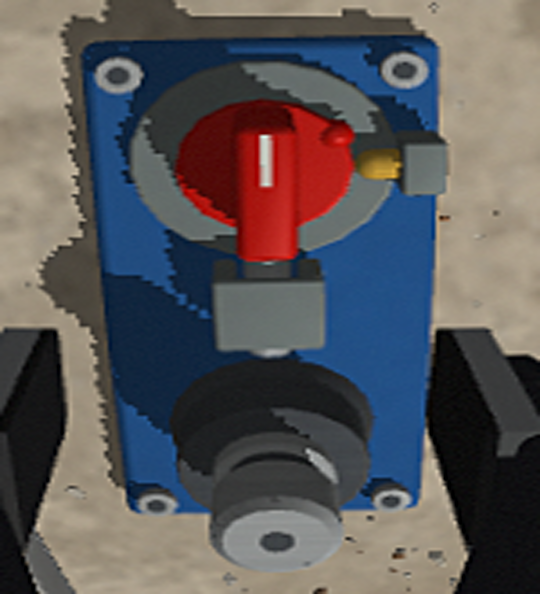

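```bash
python3 -c "
from h import *
go(.501,-.042,.046,162)"
```

```text
t 1.92 pos [ 0.5028 -0.0481  0.17  ] yaw 163.59 F [ 0.   0.  -0.1] M [-0.03  0.05  0.02] open 0.585 q6 -1.58
rv [-0.0011  0.0008  0.0278] sh [ 0.35  0.55 12.4 ]
```

Call:
servo_tool(
  increments="-0.001 0.001 0.028 0.35 0.55 3 4.2;-0.001 0.001 0.028 0.35 0.55 6 4.2;-0.001 0.001 0.028 0.35 0.55 9 4.2;-0.001 0.001 0.028 0.35 0.55 10 4.2;-0.001 0.001 0.028 0.35 0.55 10 4.2;-0.001 0.001 0.028 0.35 0.55 10 4.2",
)

```text
time: 2.42
eef_pos: [0.5014, -0.0425, 0.0706]
tcp_rot: [0.158, 0.988, -0.0, 0.0]
contact_force: [0.1, -0.4, -0.6]
opening: 0.493
```

```bash
python3 -c "
from h import *
snap('wrist','w2')
go(.501,-.042,.046,162)"
```

```text
t 2.47 pos [ 0.5024 -0.0427  0.0718] yaw 161.89 F [0.1 0.  0.8] M [-0.01  0.02 -0.03] open 0.488 q6 -1.54
rv [ 0.0001  0.0028 -0.0019] sh [0.17 0.03 2.57]
```

View pics/w2.png

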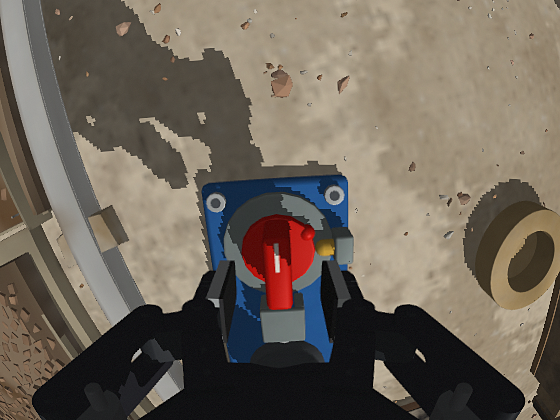

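The bar sits centred between the pads: it's at column 279, with the pads at about 228 and 338. I'll descend and grip.

Call:
servo_tool(
  increments="0 0.002 0 0.1 0 1.5 4.2;0 0.002 0 0.1 0 2.5 4.2;0 0.002 0 0.1 0 2.5 4.2;0 0.002 0 0.1 0 2.5 1;0 0.002 0 0.1 0 2.5 1;0 0.002 0 0.1 0 2.5 1;0 0.002 0 0.1 0 2.5 1;0 0.002 0 0.1 0 2.5 1;0 0.002 0 0.1 0 2.5 1",
  grip_force=40,
)

```text
time: 3.22
eef_pos: [0.5009, -0.0425, 0.0464]
tcp_rot: [0.157, 0.988, -0.0, -0.0]
contact_force: [-2.0, -1.8, 6.5]
opening: 0.154
```

```bash
python3 -c "
from h import *
go(.501,-.042,.046,162)"
```

```text
t 3.22 pos [ 0.5009 -0.0425  0.0464] yaw 161.98 F [-2.  -1.8  6.5] M [-0.29  0.4  -0.  ] open 0.154 q6 -1.54
rv [-0.0006 -0.0003 -0.0004] sh [0.01 0.05 0.04]
```

Call:
servo_tool(
  increments="0 0 0.1 0 0 0 1;0 0 0.2 0 0 0 1;0 0 0.3 0 0 0 1;0 0 0.4 0 0 0 1;0 0 0.5 0 0 0 1;0 0 0.6 0 0 0 1;0 0 0.7 0 0 0 1;0 0 0.8 0 0 0 1;0 0 0.9 0 0 0 1;0 0 0.95 0 0 0 1",
)

```text
time: 4.05
eef_pos: [0.5021, -0.0413, 0.0464]
tcp_rot: [0.593, 0.805, 0.002, 0.001]
contact_force: [3.2, 3.5, 3.2]
opening: 0.153
```

```bash
python3 -c "
from h import *
go(.501,-.042,.046,162-1.25*57.3)"
```

```text
t 4.05 pos [ 0.5021 -0.0413  0.0464] yaw 107.22 F [3.2 3.5 3.2] M [ 0.6  -0.37 -0.01] open 0.153 q6 -0.59
rv [ 0.0036 -0.0014  0.294 ] sh [-0.04 -0.13  0.04]
```

Call:
servo_tool(
  increments="0 0 0.06 0 0 0 1;0 0 0.12 0 0 0 1;0 0 0.17 0 0 0 1;0 0 0.2 0 0 0 1;0 0 0.22 0 0 0 1;0 0 0.24 0 0 0 1;0 0 0.24 0 0 0 1;0 0 0.24 0 0 0 1",
)

```text
time: 4.72
eef_pos: [0.5025, -0.0412, 0.0465]
tcp_rot: [0.681, 0.732, 0.001, 0.001]
contact_force: [3.0, 4.7, 2.3]
opening: 0.154
```

```bash
python3 -c "
from h import *
go(.501,-.042,.046,162-1.25*57.3)"
```

```text
t 4.72 pos [ 0.5025 -0.0412  0.0465] yaw 94.1 F [3.  4.7 2.3] M [ 0.83 -0.53  1.16] open 0.154 q6 -0.36
rv [ 0.004  -0.0001  0.0651] sh [-0.07 -0.15  0.05]
```

Call:
servo_tool(
  increments="0 0 0 0 0 0 4.2;0 0 0 0 0 0 4.2;0 0 0 0 0 0 4.2;0 0 0 0 0 0 4.2;0 0 0 0 0 -4 4.2;0 0 0 0 0 -8 5;0 0 0 0 0 -12 8.5;0 0 0 0 0 -15 8.5;0 0 0 0 0 -17 8.5;0 0 0 0 0 -17 8.5",
)

```text
time: 5.55
eef_pos: [0.5034, -0.043, 0.2213]
tcp_rot: [0.684, 0.73, 0.002, 0.004]
contact_force: [0.0, 0.2, 0.6]
opening: 0.995
```

```bash
python3 - <<'E'
from h import *
im,d,K,T=snap('wrist','w3')
go(.447,.289,.23,178.5)
W=wworld(d,K,T); hsv=cv2.cvtColor(im,cv2.COLOR_RGB2HSV)
red=((hsv[...,0]<8)|(hsv[...,0]>172))&(hsv[...,1]>150)
t=red&(W[...,2]>.050)&(W[...,2]<.062); v,u=np.nonzero(t); print(u.mean(),v.mean()); Q=onplane(np.c_[u,v],.056,K,T); print('bar',len(Q),cv2.minAreaRect((Q[:,:2]*1000).astype(np.float32)),Q.mean(0))
E
```

```text
t 5.6 pos [ 0.502  -0.0426  0.2181] yaw 93.75 F [-0.1  0.2 -0.6] M [-0.02  0.    0.01] open 0.995 q6 -0.35
rv [ 0.0024  0.0044 -1.4791] sh [33.45 -3.31 -1.25]
275.5744680851064 195.9840425531915
bar 564 ((502.97222900390625, -40.637794494628906), (13.770272254943848, 41.51378631591797), 6.7252278327941895) [ 0.50322243 -0.04093912  0.056     ]
```

View pics/w3.png

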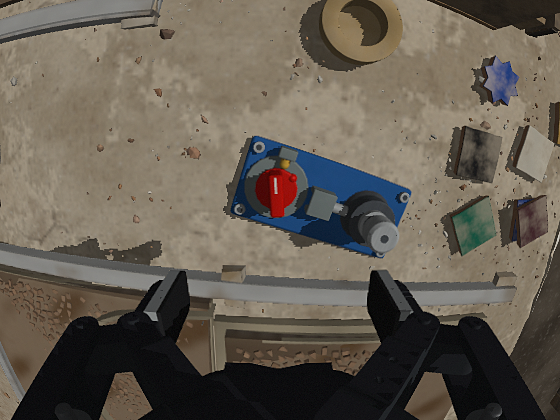

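The bar now lies 68.7° clockwise of the fixture axis (1.20 rad), and the bolt reaches out to the stub boss, so the fixture is locked. On to the pliers.

Call:
servo_tool(
  increments="0.001 0.002 -0.12 3.3 -0.3 -1.5 8.5;0.001 0.004 -0.24 6.6 -0.6 -1.7 8.5;0.001 0.004 -0.36 10 -1 -1.7 8.5;0.001 0.004 -0.48 13.3 -1.3 -1.7 8.5;0.001 0.004 -0.6 16.6 -1.6 -1.7 8.5;0.001 0.004 -0.72 20 -2 -1.7 8.5;0.001 0.004 -0.84 23.3 -2.3 -1.7 8.5;0.001 0.004 -0.96 26.6 -2.6 -1.7 8.5;0.001 0.004 -1.08 29 -2.9 -1.7 8.5;0.001 0.004 -1.2 31 -3.1 -1.7 8.5",
)

```text
time: 6.43
eef_pos: [0.4474, 0.2666, 0.2297]
tcp_rot: [0.148, 0.989, 0.0, -0.005]
contact_force: [-0.3, 0.2, 0.0]
opening: 0.997
```

```bash
python3 - <<'E'
from h import *
im,d,K,T=snap('wrist','w4');snap('top','t4');snap('scene','s4')
go(.447,.289,.23,178.5)
E
```

```text
t 6.58 pos [0.4479 0.2657 0.23  ] yaw 162.59 F [ 0.  -1.3 -0.8] M [-0.01 -0.03  0.01] open 0.997 q6 -0.93
rv [-0.0003 -0.0087 -0.2777] sh [0.78 2.2  0.  ]
```

View pics/w4.png

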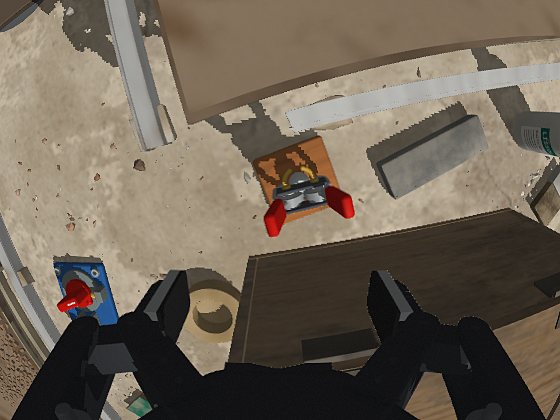

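The pliers stand at about (300,195), with grip tips at (273,220) and (342,200). The box edge is below them in the picture. Next I measure the grips.

```bash
python3 - <<'E'
from h import *
im,d,K,T=load('w4'); W=wworld(d,K,T); hsv=cv2.cvtColor(im,cv2.COLOR_RGB2HSV)
red=(((hsv[...,0]<8)|(hsv[...,0]>172))&(hsv[...,1]>150)).astype(np.uint8); red[:, :230]=0; red[:,380:]=0; red[:150]=0; red[260:]=0
n,l,st,c=cv2.connectedComponentsWithStats(red)
cs=[]
for i in range(1,n):
    if st[i,4]<50: continue
    p=W[l==i]; hi=p[p[:,2]>np.percentile(p[:,2],97)-.004]; q=cv2.minAreaRect((hi[:,:2]*1000).astype(np.float32))
    print(st[i,4],c[i],np.percentile(p[:,2],[2,50,98]).round(4),hi.mean(0).round(4),q); cs.append(np.r_[q[0],0])
    for a in(.105,.115,.125,.135): 
        s=p[abs(p[:,2]-a)<.004]; print(a,len(s),s.min(0).round(4) if len(s) else '',s.max(0).round(4) if len(s) else '')
a,b=cs; v=b-a; print('mid',(a+b)/2,'sep',np.linalg.norm(v),'ang',np.degrees(np.arctan2(v[1],v[0])))
o=(hsv[...,0]>5)&(hsv[...,0]<16)&(hsv[...,1]>150)&(W[...,2]<.016)&(W[...,2]>.005); o[:120]=0;o[230:]=0;o[:,:240]=0;o[:,345:]=0
v,u=np.nonzero(o); Q=onplane(np.c_[u,v],.012,K,T); print('stand',cv2.minAreaRect((Q[:,:2]*1000).astype(np.float32)))
# fixture from w3
im,d,K,T=load('w3'); W=wworld(d,K,T)
sub=(W[...,2]>.077)&(W[...,2]<.09); sub[:200]=0; sub[265:]=0; sub[:,:340]=0; sub[:,420:]=0
v,u=np.nonzero(sub); Q=onplane(np.c_[u,v],.082,K,T); print('stub',len(Q),W[sub][:,2].mean(),cv2.minEnclosingCircle((Q[:,:2]*1000).astype(np.float32)))
im,d,K,T=load('t4'); W=world(d,K,T)
sub=(W[...,2]>.074)&(W[...,2]<.095); m=np.zeros_like(sub); m[195:220,355:390]=1; sub&=m
print('stub top cam',sub.sum(), W[sub].mean(0), cv2.minEnclosingCircle((W[sub][:,:2]*1000).astype(np.float32)))
im,d,K,T=load('s4'); W=world(d,K,T)
sub=(W[...,2]>.078)&(W[...,2]<.09); m=np.zeros_like(sub); m[145:175,345:385]=1; sub&=m
print('stub scene cam',sub.sum(), W[sub].mean(0), cv2.minEnclosingCircle((W[sub][:,:2]*1000).astype(np.float32)))
E
```

```text
611 [339.44517185 201.56628478] [0.1002 0.1303 0.1387] [0.4479 0.3185 0.1414] ((415.4272155761719, 308.56463623046875), (88.44865417480469, 11.380668640136719), 17.28824234008789)
0.105 67 [0.4407 0.3088 0.1011] [0.4571 0.3168 0.109 ]
0.115 78 [0.4408 0.3106 0.1111] [0.4571 0.3186 0.1189]
0.125 87 [0.4409 0.3127 0.1212] [0.4578 0.3199 0.129 ]
0.135 289 [0.4407 0.3143 0.1311] [0.4582 0.3235 0.1389]
579 [274.75129534 217.49740933] [0.0991 0.1308 0.1385] [0.4465 0.2628 0.138 ] ((414.4781188964844, 272.6513366699219), (10.077451705932617, 85.84339141845703), 73.04368591308594)
0.105 61 [0.4388 0.2655 0.1011] [0.4554 0.2724 0.109 ]
0.115 71 [0.4387 0.264  0.1111] [0.4555 0.2709 0.119 ]
0.125 78 [0.4387 0.262  0.121 ] [0.4558 0.2691 0.129 ]
0.135 282 [0.4387 0.2582 0.131 ] [0.4561 0.2672 0.139 ]
mid [414.95266724 290.60798645   0.        ] sep 35.92583847084115 ang -91.51382859278267
stand ((448.09661865234375, 290.8669128417969), (79.10501098632812, 78.35789489746094), 4.111799240112305)
stub 798 0.08077120988128939 ((603.2772216796875, -66.38058471679688), 16.182695388793945)
stub top cam 110 [ 0.60371504 -0.06792737  0.08164267] ((604.5391845703125, -69.11998748779297), 16.026357650756836)
stub scene cam 0 [nan nan nan] ((0.0, 0.0), 0.0)<stdin>:24: RuntimeWarning: Mean of empty slice.
  ret = um.true_divide(
```

```bash
python3 -c "
from h import *
go(.4484,.2909,.20,178)"
```

```text
t 6.58 pos [0.4479 0.2657 0.23  ] yaw 162.59 F [ 0.  -1.3 -0.8] M [-0.01 -0.03  0.01] open 0.997 q6 -0.93
rv [-0.0004 -0.0087 -0.269 ] sh [0.68 2.43 3.  ]
```

Call:
servo_tool(
  increments="0 -0.009 -0.1 0.35 1.2 1.5 8.5;0 -0.009 -0.2 0.7 2.4 3 8.5;0 -0.009 -0.268 0.7 2.4 3 8.5;0 -0.009 -0.268 0.7 2.4 3 8.5;0 -0.009 -0.268 0.7 2.4 3 8.5;0 -0.009 -0.268 0.7 2.4 3 8.5",
)

```text
time: 7.08
eef_pos: [0.45, 0.2894, 0.2025]
tcp_rot: [0.02, 1.0, 0.001, 0.002]
contact_force: [-0.3, -0.3, -0.6]
opening: 0.995
```

```bash
python3 -c "
from h import *
snap('wrist','w5')
go(.4484,.2909,.111,178)"
```

```text
t 7.13 pos [0.4501 0.2896 0.2028] yaw 177.72 F [-0.5 -0.   0.8] M [-0.01  0.03  0.01] open 0.996 q6 -1.15
rv [ 0.0015  0.0048 -0.005 ] sh [0.22 0.11 9.18]
```

View pics/w5.png

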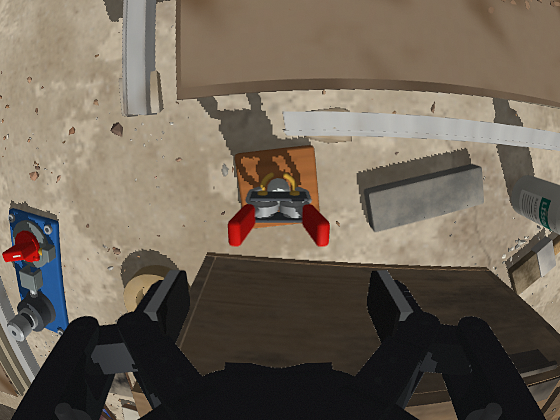

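The grips are level in the picture (columns 241 and 317) and centred at column 279, midway between the fingers. I'll descend.

Call:
servo_tool(
  increments="0.001 0.005 -0.005 0.22 0.11 2.5 8.5;0.001 0.005 -0.005 0.22 0.11 5 8.5;0.001 0.005 -0.005 0.22 0.11 7 8.5;0.001 0.005 -0.005 0.22 0.11 8.2 8.5;0.001 0.005 -0.005 0.22 0.11 9 8.5;0.001 0.005 -0.005 0.22 0.11 9.2 8.5;0.001 0.005 -0.005 0.22 0.11 9.2 8.5;0.001 0.005 -0.005 0.22 0.11 9.2 8.5",
)

```text
time: 7.8
eef_pos: [0.4488, 0.2919, 0.1119]
tcp_rot: [0.016, 1.0, 0.001, 0.001]
contact_force: [0.9, 0.4, 0.1]
opening: 0.994
```

```bash
python3 -c "
from h import *
snap('wrist','w6')
go(.4484,.2909,.111,178)"
```

```text
t 7.85 pos [0.4489 0.2919 0.112 ] yaw 178.17 F [-0.5 -0.3  0.9] M [-0.02  0.01 -0.02] open 0.995 q6 -1.15
rv [0.0015 0.0017 0.0029] sh [ 0.04 -0.11  0.1 ]
```

View pics/w6.png

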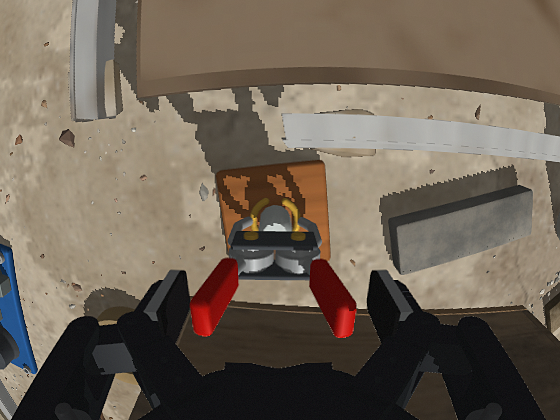

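Call:
servo_tool(
  increments="0 0 0 0 -0.2 0.05 7.5;0 0 0 0 -0.2 0.05 7;0 0 0 0 -0.2 0.05 6.5;0 0 0 0 -0.2 0.05 6;0 0 0 0 -0.2 0.05 5.5;0 0 0 0 -0.2 0.05 5;0 0 0 0 -0.2 0.05 4;0 0 0 0 -0.2 0.05 3.5;0 0 0 0 -0.2 0.05 3.5;0 0 0 0 -0.2 0.05 3.5",
  grip_force=40,
)

```text
time: 8.68
eef_pos: [0.4507, 0.2913, 0.1138]
tcp_rot: [0.016, 1.0, 0.002, 0.003]
contact_force: [1.1, 1.2, 9.1]
opening: 0.506
```

```bash
python3 -c "
from h import *
snap('wrist','w7')
go(.4484,.2909,.111,178)"
```

```text
t 8.73 pos [0.4507 0.2913 0.1138] yaw 178.16 F [0.5 1.9 9.2] M [ 0.3  -0.14 -0.05] open 0.502 q6 -1.16
rv [0.0049 0.0068 0.0029] sh [ 0.23 -0.05  0.28]
```

View pics/w7.png

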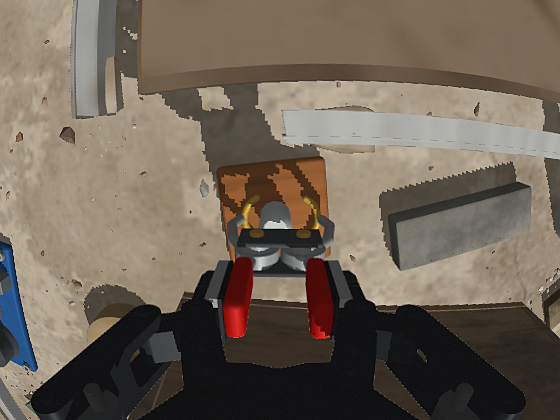

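The grips are squeezed parallel and the ring is visibly spread: brass arcs at (250,205) and (312,210). I'll lift straight up.

Call:
servo_tool(
  increments="0 0 0 0 0 -0.5 3.5;0 0 0 0 0 -1 3.5;0 0 0 0 0 -2 3.5;0 0 0 0 0 -3.5 3.5;0 0 0 0 0 -5.5 3.5;0 0 0 0 0 -7.5 3.5;0 0 0 0 0 -9.5 3.5;0 0 0 0 0 -10.5 3.5;0 0 0 0 0 -11 3.5;0 0 0 0 0 -11 3.5",
)

```text
time: 9.57
eef_pos: [0.4482, 0.2896, 0.221]
tcp_rot: [0.016, 1.0, 0.001, 0.0]
contact_force: [-0.3, 0.6, -2.1]
opening: 0.508
```

```bash
python3 -c "
from h import *
snap('wrist','w8')
go(.450,.15,.222,178)
go(.47,.04,.222,178)"
```

```text
t 9.62 pos [0.4476 0.2894 0.2197] yaw 178.18 F [-1.   0.1 -1.6] M [0.02 0.01 0.01] open 0.506 q6 -1.16
rv [ 0.0002 -0.0011  0.0031] sh [ -0.68 -13.92  -0.23]
t 9.62 pos [0.4476 0.2894 0.2197] yaw 178.18 F [-1.   0.1 -1.6] M [0.02 0.01 0.01] open 0.506 q6 -1.16
rv [ 0.0002 -0.0011  0.0031] sh [ -3.03 -24.85  -0.24]
```

View pics/w8.png

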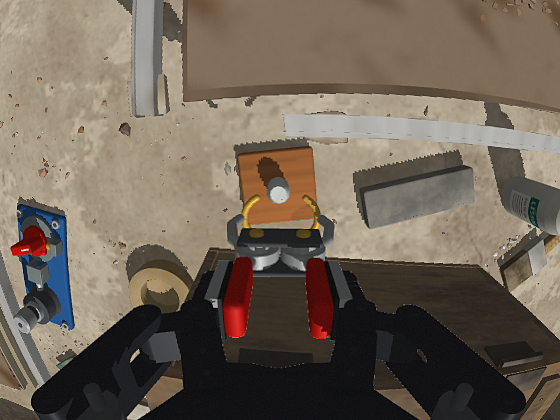

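Call:
servo_tool(
  increments="0 -0.001 0 -0.1 -1.5 -0.2 3.5;0 -0.001 0 -0.2 -4 -0.2 3.5;0 -0.001 0 -0.4 -7 -0.2 3.5;0 -0.001 0 -0.6 -10 -0.2 3.5;0 -0.001 0 -0.7 -13 -0.2 3.5;0 -0.001 0 -1 -16 -0.2 3.5;0 -0.001 0 -1.5 -19 -0.2 3.5;0 -0.001 0 -2 -21.5 -0.2 3.5;0 -0.001 0 -2.7 -23.5 -0.2 3.5;0 -0.001 0 -3.5 -25 -0.2 3.5",
)

```text
time: 10.45
eef_pos: [0.4738, 0.0368, 0.22]
tcp_rot: [0.017, 1.0, 0.0, -0.002]
contact_force: [0.2, 0.1, -1.0]
opening: 0.506
```

```bash
python3 -c "
from h import *
go(.595,-.067,.225,178)"
```

```text
t 10.45 pos [0.4738 0.0368 0.22  ] yaw 178.09 F [ 0.2  0.1 -1. ] M [0.03 0.04 0.  ] open 0.506 q6 -1.67
rv [ 0.0004 -0.0033  0.0015] sh [-12.45  -9.97  -0.55]
```

Call:
servo_tool(
  increments="0 -0.003 0 -1 -0.8 -0.5 3.5;0 -0.003 0 -3 -2.4 -0.5 3.5;0 -0.003 0 -5.5 -4.3 -0.5 3.5;0 -0.003 0 -8 -6.3 -0.5 3.5;0 -0.003 0 -10 -8 -0.5 3.5;0 -0.003 0 -12 -9.3 -0.5 3.5;0 -0.003 0 -13.2 -10 -0.5 3.5;0 -0.003 0 -13.2 -10 -0.5 3.5;0 -0.003 0 -13.2 -10 -0.5 3.5;0 -0.003 0 -13.2 -10 -0.5 3.5",
)

```text
time: 11.28
eef_pos: [0.6029, -0.0648, 0.2258]
tcp_rot: [0.016, 1.0, 0.001, 0.0]
contact_force: [-1.1, -0.4, -1.6]
opening: 0.508
```

```bash
python3 -c "
from h import *
go(.603,-.067,.225,178)
snap('wrist','w9');snap('top','t9');snap('scene','s9')
go(.603,-.067,.225,178)
im=load('w9')[0]; cv2.imwrite('pics/w9c.png',cv2.resize(im[170:350,190:370],None,fx=3.3,fy=3.3,interpolation=2)[:,:,::-1])
im=load('s9')[0]; cv2.imwrite('pics/s9c.png',cv2.resize(im[70:240,300:460],None,fx=3.5,fy=3.5,interpolation=2)[:,:,::-1])
"
```

```text
t 11.28 pos [ 0.6029 -0.0648  0.2258] yaw 178.21 F [-1.1 -0.4 -1.6] M [-0.   -0.01  0.02] open 0.508 q6 -1.81
rv [0.0014 0.0009 0.0036] sh [-0.01 -0.22  0.08]
t 11.43 pos [ 0.603  -0.0647  0.2268] yaw 178.23 F [-0.1  0.  -2.2] M [ 0.04 -0.01  0.03] open 0.508 q6 -1.82
rv [0.0007 0.0027 0.004 ] sh [-0.   -0.23  0.18]
```

View pics/w9c.png

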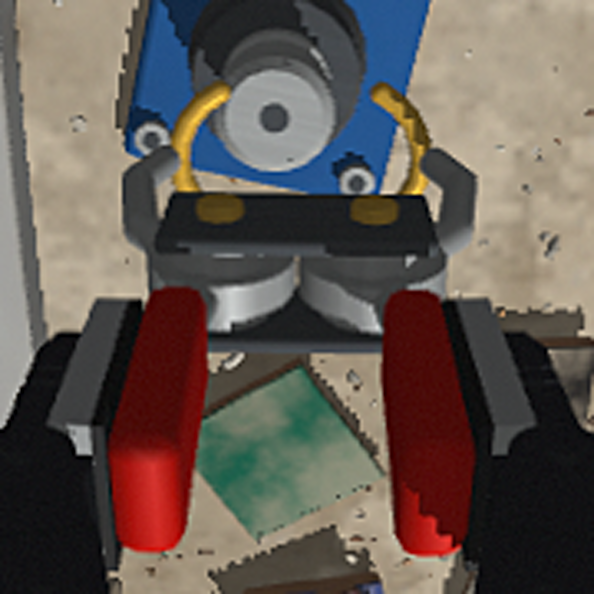

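View pics/s9c.png

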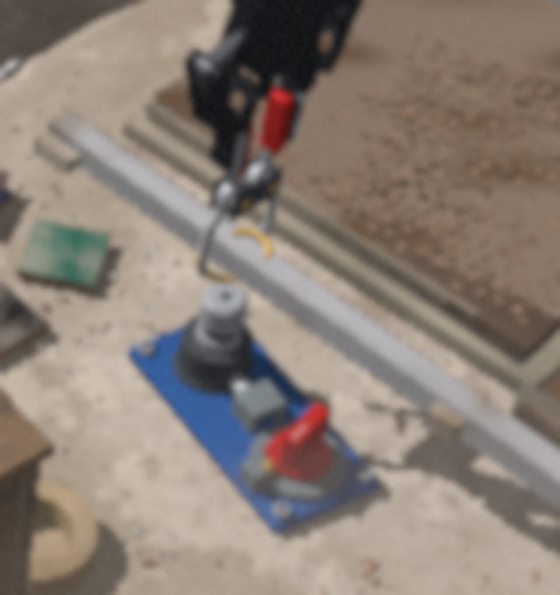

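View pics/t9.png

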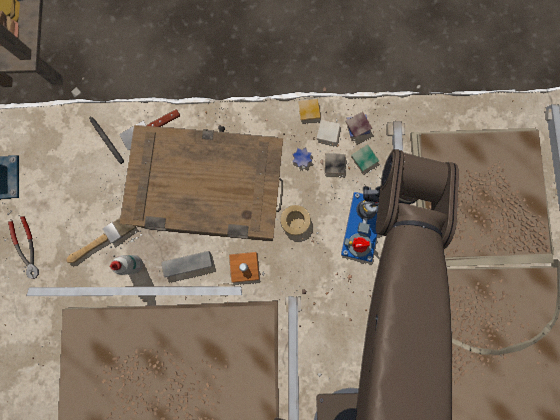

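The wrist crop shows the spread ring's arcs on either side of the stub top, which is centred at crop pixel (275,118), slightly left of the ring's centre. Next I measure the offset.

```bash
cat > ring.py <<'E'
from h import *
from scipy.optimize import least_squares
def ring(f, zlo,zhi, stubz=True):
    im,d,K,T=load(f); W=wworld(d,K,T); hsv=cv2.cvtColor(im,cv2.COLOR_RGB2HSV)
    y=(hsv[...,0]>14)&(hsv[...,0]<32)&(hsv[...,1]>140)&(W[...,2]>zlo)&(W[...,2]<zhi); y[:150]=0;y[300:]=0;y[:,:200]=0;y[:,360:]=0
    n,l,st,c=cv2.connectedComponentsWithStats(y.astype(np.uint8)); cc=[]
    for i in range(1,n):
        if st[i,4]<25: continue
        p=W[l==i]; zt=np.percentile(p[:,2],80); print('arc',st[i],'z',np.percentile(p[:,2],[5,50,95]).round(4))
        v,u=np.nonzero(l==i); cc.append((np.c_[u,v],p))
    arcs=[a for a in cc]
    zm=np.median(np.r_[tuple(a[1][:,2] for a in arcs)])-.001; print('ring z mid ~',zm)
    qs=[onplane(a[0],zm,K,T)[:,:2] for a in arcs]
    cs=[]
    for q in qs:
        m=q.mean(0); side=1 if m[1]>np.mean([x.mean(0)[1] for x in qs]) else -1
        r=least_squares(lambda c:np.hypot(*(q-c).T)-.0165,m-[ -.003,side*.012],loss='soft_l1',f_scale=.002); cs.append(r.x); print('circle',r.x.round(4),'rms',np.sqrt(np.mean(r.fun**2)).round(5),'y range',q[:,1].min().round(4),q[:,1].max().round(4),'xmin',q[:,0].min().round(4))
    print('ring centre',np.mean(cs,0).round(4))
    return np.mean(cs,0),zm
if __name__=='__main__':
    import sys
    c,zm=ring(sys.argv[1],float(sys.argv[2]),float(sys.argv[3]))
    im,d,K,T=load(sys.argv[1]); W=wworld(d,K,T); g=im.astype(int)
    s=(W[...,2]>.076)&(W[...,2]<.088)&(np.hypot(W[...,0]-.603,W[...,1]+.067)<.03)&((im.max(2).astype(int)-im.min(2))<60)
    v,u=np.nonzero(s); Q=onplane(np.c_[u,v],.082,K,T); print('stub px',len(Q),u.mean(),v.mean(),'z',W[s][:,2].mean().round(4))
    e=cv2.minEnclosingCircle((Q[:,:2]*1000).astype(np.float32)); print('stub circ',e)
    print('offset stub-ring mm',np.array(e[0])-c*1000)
E
python3 ring.py w9 .09 .14
```

```text
arc [242 195  18  33 203] z [0.1272 0.1287 0.1301]
arc [303 195  17  34 201] z [0.1281 0.1296 0.1311]
ring z mid ~ 0.12814621747874883
circle [ 0.6001 -0.0715] rms 0.00124 y range -0.0896 -0.0765 xmin 0.5835
circle [ 0.6012 -0.0513] rms 0.00124 y range -0.0449 -0.0332 xmin 0.5846
ring centre [ 0.6007 -0.0614]
stub px 960 273.02916666666664 203.99479166666666 z 0.081
stub circ ((603.7399291992188, -68.46923828125), 16.154098510742188)
offset stub-ring mm [ 3.06886919 -7.05385605]
```

Call:
servo_tool(
  increments="0 0.001 0 -0.15 -0.35 0.5 3.5;0 0.001 0 -0.32 -0.7 1.5 3.5;0 0.001 0 -0.32 -0.7 2.5 3.5;0 0.001 0 -0.32 -0.7 2.8 3.5;0 0.001 0 -0.32 -0.7 2.8 3.5;0 0.001 0 -0.32 -0.7 2.8 3.5;0 0.001 0 -0.32 -0.7 2.8 3.5;0 0.001 0 -0.32 -0.7 2.8 3.5",
)

```text
time: 12.1
eef_pos: [0.6071, -0.0727, 0.1995]
tcp_rot: [0.016, 1.0, 0.0, 0.002]
contact_force: [0.1, 0.6, -1.4]
opening: 0.506
```

```bash
python3 -c "
from h import *
snap('wrist','w10');snap('scene','s10')
go(.603,-.067,.225,178)
im=load('w10')[0]; cv2.imwrite('pics/w10c.png',cv2.resize(im[170:350,190:370],None,fx=3.3,fy=3.3,interpolation=2)[:,:,::-1])
im=load('s10')[0]; cv2.imwrite('pics/s10c.png',cv2.resize(im[70:240,300:460],None,fx=3.5,fy=3.5,interpolation=2)[:,:,::-1])
"; python3 ring.py w10 .088 .12
```

```text
t 12.2 pos [ 0.607  -0.0727  0.1996] yaw 178.18 F [ 0.5  0.3 -1.5] M [-0.03  0.03  0.  ] open 0.507 q6 -1.82
rv [0.0001 0.0033 0.0032] sh [ 0.41  0.56 -2.55]
arc [242 195  18  33 205] z [0.1008 0.1024 0.1036]
arc [303 195  17  34 202] z [0.1017 0.1034 0.1047]
ring z mid ~ 0.10184802120419684
circle [ 0.6045 -0.0797] rms 0.00125 y range -0.0977 -0.0846 xmin 0.5878
circle [ 0.6056 -0.0594] rms 0.00125 y range -0.053 -0.0413 xmin 0.5889
ring centre [ 0.605  -0.0695]
stub px 1223 281.7277187244481 207.1847914963205 z 0.0809
stub circ ((603.8471069335938, -68.55079650878906), 16.0830135345459)
offset stub-ring mm [-1.20228779  0.99514896]
```

View pics/w10c.png

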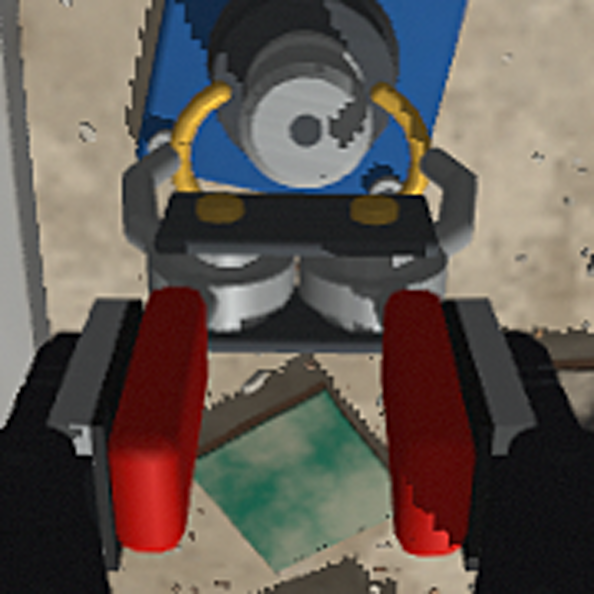

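View pics/s10c.png

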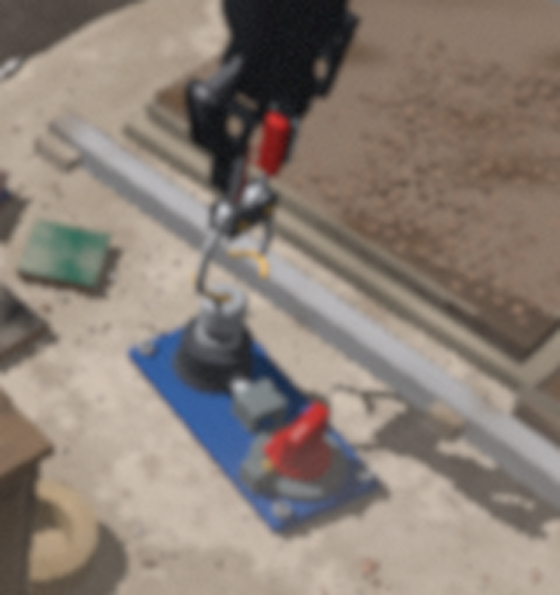

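Call:
servo_tool(
  increments="0 0.002 0 0.12 0.1 0.4 3.5;0 0.002 0 0.12 0.1 0.9 3.5;0 0.002 0 0.12 0.1 1.2 3.5;0 0.002 0 0.12 0.1 1.2 3.5;0 0.002 0 0.12 0.1 1.2 3.5;0 0.002 0 0.12 0.1 1.2 3.5",
)

```text
time: 12.7
eef_pos: [0.6056, -0.0717, 0.1869]
tcp_rot: [0.016, 1.0, 0.0, 0.0]
contact_force: [0.3, -0.4, -1.3]
opening: 0.503
```

```bash
python3 -c "
from h import *
snap('wrist','w11')
go(.603,-.067,.1525,178)
im=load('w11')[0]; cv2.imwrite('pics/w11c.png',cv2.resize(im[170:270,220:340],None,fx=6,fy=6,interpolation=2)[:,:,::-1])
"; python3 ring.py w11 .085 .12
```

```text
t 12.75 pos [ 0.6057 -0.0717  0.1871] yaw 178.18 F [ 0.7  0.8 -2.3] M [-0.02 -0.01 -0.05] open 0.503 q6 -1.82
rv [0.0004 0.0006 0.0031] sh [0.29 0.46 3.46]
arc [242 195  18  33 204] z [0.088  0.0898 0.0913]
arc [303 195  17  34 203] z [0.089  0.0908 0.0919]
ring z mid ~ 0.08928690745975465
circle [ 0.6028 -0.0786] rms 0.00125 y range -0.0966 -0.0834 xmin 0.586
circle [ 0.6038 -0.0583] rms 0.00124 y range -0.0519 -0.0402 xmin 0.5872
ring centre [ 0.6033 -0.0684]
stub px 1226 280.57911908646 212.19494290375204 z 0.081
stub circ ((599.2492065429688, -68.00285339355469), 27.20836639404297)
offset stub-ring mm [-4.06875131  0.43443233]
```

View pics/w11c.png

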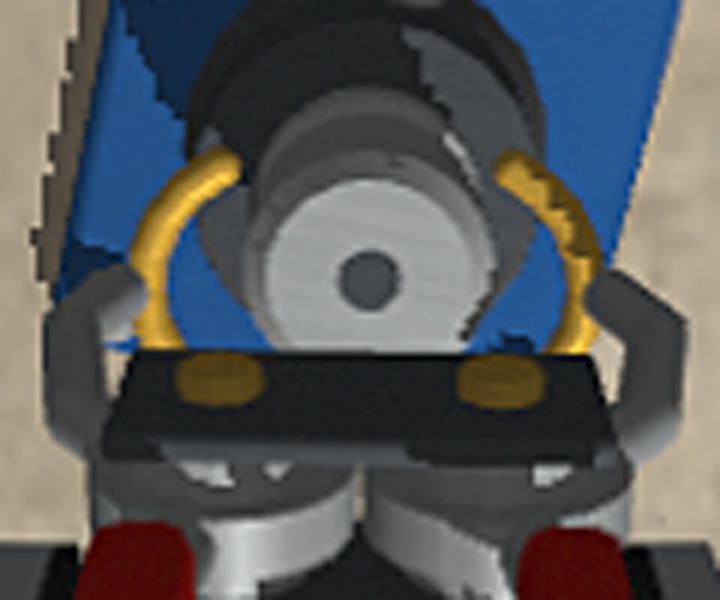

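```bash
python3 -c "
from h import *
im,d,K,T=load('w11'); print(onplane([[281.2,216.4]],.082,K,T))
im,d,K,T=load('w10'); print(onplane([[190+306/3.3,170+131/3.3]],.082,K,T))
im,d,K,T=load('w9'); print(onplane([[190+274.5/3.3,170+117.5/3.3]],.082,K,T))
"
```

```text
[[ 0.60518783 -0.06796194  0.082     ]]
[[ 0.60564077 -0.06769927  0.082     ]]
[[ 0.60532673 -0.06754719  0.082     ]]
```

Call:
servo_tool(
  increments="0 0 0 -0.15 0.03 0 3.5;0 0 0 -0.15 0.03 0 3.5;0 0 0 -0.15 0.03 0.4 3.5;0 0 0 -0.15 0.03 0.8 3.5;0 0 0 -0.15 0.03 1.2 3.5;0 0 0 -0.15 0.03 1.5 3.5;0 0 0 -0.15 0.03 1.5 3.5;0 0 0 -0.15 0.03 1.5 3.5",
)

```text
time: 13.42
eef_pos: [0.6068, -0.0713, 0.1714]
tcp_rot: [0.016, 1.0, 0.0, -0.0]
contact_force: [-0.6, 0.4, -1.7]
opening: 0.506
```

```bash
python3 -c "
from h import *
snap('wrist','w12')
go(.603,-.067,.1525,178)
im=load('w12')[0]; cv2.imwrite('pics/w12c.png',cv2.resize(im[170:270,220:340],None,fx=6,fy=6,interpolation=2)[:,:,::-1])
im,d,K,T=load('w12'); W=wworld(d,K,T)
"; python3 ring.py w12 .06 .09
```

```text
t 13.47 pos [ 0.6071 -0.0714  0.1718] yaw 178.18 F [-0.3  0.9 -1.7] M [ 0.03 -0.01 -0.  ] open 0.507 q6 -1.82
rv [0.0005 0.     0.0031] sh [0.42 0.43 1.93]
arc [242 195  18  33 205] z [0.0725 0.0743 0.0758]
arc [303 195  17  34 202] z [0.0733 0.0752 0.0764]
ring z mid ~ 0.07370533064586779
circle [ 0.604  -0.0782] rms 0.00127 y range -0.0967 -0.0831 xmin 0.5872
circle [ 0.605  -0.0579] rms 0.00125 y range -0.0515 -0.0398 xmin 0.5883
ring centre [ 0.6045 -0.0681]
stub px 1237 281.97574777687953 215.08892481810832 z 0.0809
stub circ ((605.06103515625, -66.77202606201172), 30.23824691772461)
offset stub-ring mm [0.58116478 1.30013447]
```

View pics/w12c.png

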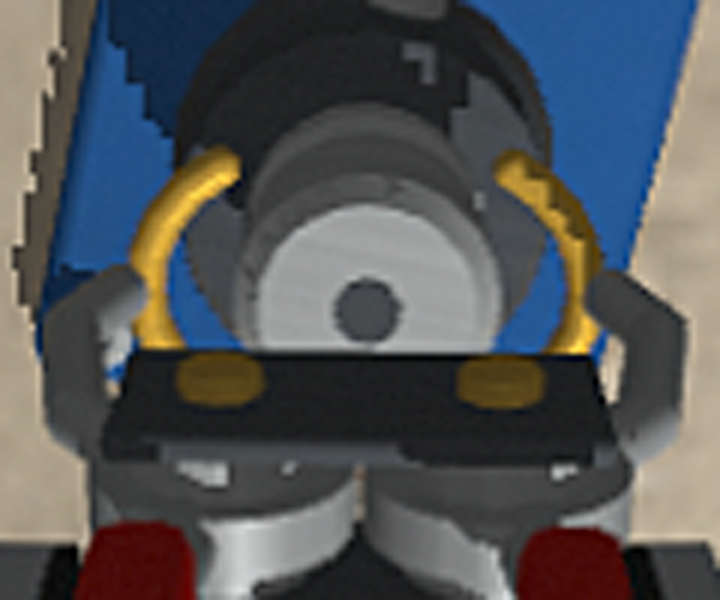

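The ring passes round the stub with clearance and almost no force. I'll lower it the last 20 mm.

Call:
servo_tool(
  increments="0 0 0 0 0 0.4 3.5;0 0 0 0 0 0.8 3.5;0 0 0 0 0 1.2 3.5;0 0 0 0 0 1.6 3.5;0 0 0 0 0 1.9 3.5;0 0 0 0 0 2 3.5;0 0 0 0 0 2 3.5;0 0 0 0 0 2 3.5;0 0 0 0 0 2 3.5",
)

```text
time: 14.22
eef_pos: [0.6073, -0.0714, 0.1522]
tcp_rot: [0.016, 1.0, 0.0, 0.0]
contact_force: [-0.2, -0.3, -1.3]
opening: 0.505
```

```bash
python3 -c "
from h import *
snap('wrist','w13');snap('scene','s13')
go(.603,-.067,.1525,178)
im=load('w13')[0]; cv2.imwrite('pics/w13c.png',cv2.resize(im[170:270,220:340],None,fx=6,fy=6,interpolation=2)[:,:,::-1])
im=load('s13')[0]; cv2.imwrite('pics/s13c.png',cv2.resize(im[100:220,320:440],None,fx=4.8,fy=4.8,interpolation=2)[:,:,::-1])
"; python3 ring.py w13 .045 .07
python3 - <<'E'
from h import *
im,d,K,T=load('w13')
h=np.c_[281.5,222]; 
# predicted outlines of stub & known heights
for z,r in((.082,.013),(.059,.016),(.059,.0125),(.049,.016),(.042,.026)):
    p=wproj(np.array([[.605-r,-.068,z]]),K,T)[0]; print(z,r,'front edge crop px',((p-[220,170])*6).round(0))
E
```

```text
t 14.32 pos [ 0.6073 -0.0715  0.1523] yaw 178.18 F [-1.2  0.8 -1.3] M [0.   0.04 0.02] open 0.51 q6 -1.82
rv [0.0002 0.001  0.0031] sh [ 0.45  0.43 -0.02]
arc [242 194  18  34 208] z [0.0531 0.0551 0.0564]
arc [303 195  17  34 209] z [0.0541 0.0559 0.0574]
ring z mid ~ 0.05452442204184377
circle [ 0.6045 -0.0784] rms 0.00127 y range -0.0964 -0.0832 xmin 0.5871
circle [ 0.6055 -0.0581] rms 0.00129 y range -0.0517 -0.0399 xmin 0.589
ring centre [ 0.605  -0.0683]
stub px 940 282.5351063829787 218.48617021276596 z 0.0808
stub circ ((605.6583862304688, -66.89229583740234), 30.187843322753906)
offset stub-ring mm [0.64279495 1.38317962]
0.082 0.013 front edge crop px [365. 247.]
0.059 0.016 front edge crop px [362. 164.]
0.059 0.0125 front edge crop px [363. 193.]
0.049 0.016 front edge crop px [361. 143.]
0.042 0.026 front edge crop px [358.  52.]
```

View pics/w13c.png

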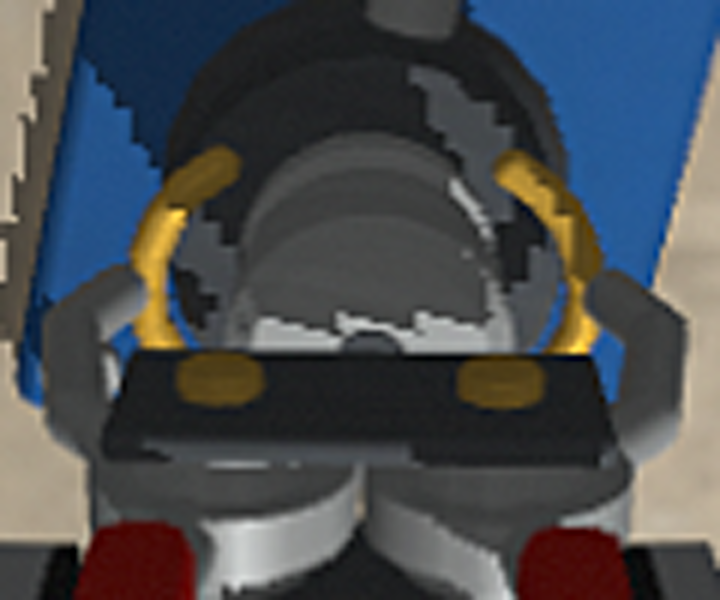

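View pics/s13c.png

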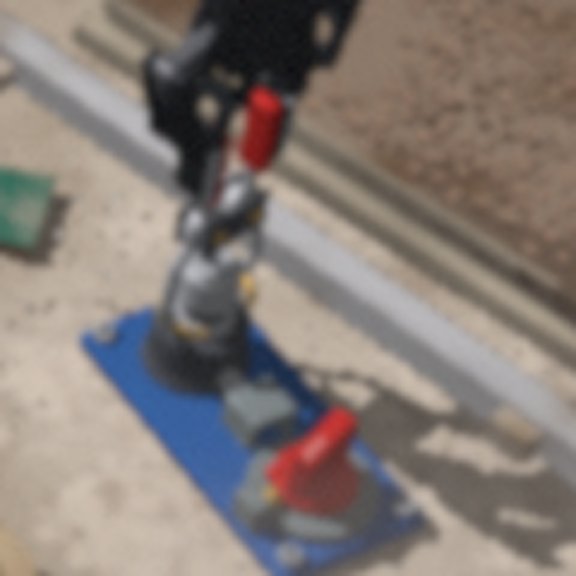

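```bash
python3 - <<'E'
from h import *
im,d,K,T=load('w13'); W=wworld(d,K,T)
for v in range(184,230): print(v,im[v,281].tolist(),W[v,281].round(4).tolist(),end=' | ' if v%2==0 else '\n')
E
```

```text
184 [32, 34, 38] [0.5833, -0.0671, 0.0413] | 185 [34, 35, 37] [0.5841, -0.0672, 0.0413]
186 [36, 37, 37] [0.585, -0.0672, 0.0408] | 187 [33, 36, 38] [0.5858, -0.0672, 0.0407]
188 [33, 34, 36] [0.5866, -0.0672, 0.0405] | 189 [31, 33, 36] [0.5872, -0.0673, 0.0412]
190 [31, 33, 35] [0.5878, -0.0673, 0.0418] | 191 [30, 31, 34] [0.5886, -0.0673, 0.042]
192 [58, 60, 58] [0.5892, -0.0673, 0.0426] | 193 [64, 66, 67] [0.5891, -0.0674, 0.0462]
194 [67, 69, 69] [0.5892, -0.0674, 0.0485] | 195 [77, 79, 78] [0.5899, -0.0674, 0.0488]
196 [76, 76, 76] [0.5907, -0.0674, 0.0487] | 197 [75, 75, 75] [0.5916, -0.0675, 0.0484]
198 [61, 63, 63] [0.5894, -0.0675, 0.0592] | 199 [62, 64, 62] [0.589, -0.0676, 0.0634]
200 [64, 64, 65] [0.5895, -0.0676, 0.0643] | 201 [63, 66, 64] [0.5892, -0.0676, 0.0677]
202 [60, 63, 64] [0.5893, -0.0676, 0.0701] | 203 [61, 64, 62] [0.5891, -0.0677, 0.0732]
204 [61, 62, 62] [0.5893, -0.0677, 0.0749] | 205 [62, 64, 63] [0.5888, -0.0677, 0.079]
206 [75, 76, 75] [0.5893, -0.0677, 0.0796] | 207 [74, 74, 74] [0.5903, -0.0678, 0.0785]
208 [73, 74, 74] [0.5908, -0.0678, 0.079] | 209 
[... 214 characters left out ...]

214 [73, 74, 72] [0.594, -0.0679, 0.0816] | 215 [74, 75, 74] [0.5947, -0.0679, 0.0816]
216 [75, 77, 76] [0.5952, -0.0679, 0.0822] | 217 [76, 77, 76] [0.5961, -0.068, 0.0815]
218 [76, 77, 77] [0.5966, -0.068, 0.082] | 219 [78, 78, 77] [0.5971, -0.068, 0.0825]
220 [73, 74, 74] [0.5979, -0.068, 0.082] | 221 [72, 71, 70] [0.599, -0.068, 0.081]
222 [66, 69, 68] [0.5996, -0.0681, 0.0812] | 223 [134, 136, 136] [0.6004, -0.0681, 0.0808]
224 [187, 188, 187] [0.6008, -0.0681, 0.0818] | 225 [42, 46, 49] [0.6015, -0.0681, 0.0818]
226 [72, 74, 79] [0.6019, -0.0681, 0.0825] | 227 [77, 79, 83] [0.6028, -0.0682, 0.0818]
228 [49, 51, 53] [0.6034, -0.0682, 0.0822] | 229 [24, 25, 26] [0.5957, -0.0682, 0.1046]
```

Call:
servo_tool(
  increments="0 0 0 0 0 0 3.5;0 0 0 0 0 0 3.5;0 0 0 0 0 0 3.5;0 0 0 0 0 0 3.5;0 0 0 0 0 0 3.5;0 0 0 0 0 0 3.5",
)

```text
time: 14.82
eef_pos: [0.6071, -0.0714, 0.1519]
tcp_rot: [0.016, 1.0, 0.0, 0.0]
contact_force: [1.0, 0.1, -2.0]
opening: 0.503
```

```bash
python3 - <<'E'
from h import *
snap('wrist','w14')
go(.6073,-.0715,.1523,178.2); s=ctrl.get_state(); print(abs(s['dq']).max())
for n in('top','scene'):
    a=ctrl.read_camera(n)[0].astype(int)
    b=load(n+'0')[0].astype(int); df=abs(a-b).max(2)
    if n=='top': print('change tape/stone/star',[(df[y-16:y+16,x-16:x+16]>60).mean().round(3) for x,y in((295,222),(188,265),(302,158))])
E
python3 ring.py w14 .045 .07 | head -7
```

```text
t 14.87 pos [ 0.6071 -0.0714  0.1519] yaw 178.18 F [ 0.5  0.7 -1.3] M [ 0.06 -0.03  0.03] open 0.507 q6 -1.82
rv [ 0.0004  0.0003 -0.0004] sh [-0.02 -0.01 -0.04]
0.000849053794382359
change tape/stone/star [np.float64(0.0), np.float64(0.0), np.float64(0.0)]
arc [242 194  18  34 210] z [0.053  0.0548 0.0562]
arc [303 195  17  34 207] z [0.0539 0.0558 0.0571]
ring z mid ~ 0.054291026759220484
circle [ 0.6042 -0.0783] rms 0.00129 y range -0.0963 -0.0832 xmin 0.5869
circle [ 0.6054 -0.058 ] rms 0.00129 y range -0.0516 -0.0399 xmin 0.5887
ring centre [ 0.6048 -0.0682]
stub px 921 282.45059717698155 218.76872964169382 z 0.0808
```

The pose is steady and every check is within tolerance, so I'm handing in.

```bash
python3 -c "
from plant import ctrl
print(ctrl.sign_off())"
```

```text
the job is handed in; nothing more can be done
None
```

I locked the fixture, spread the snap ring with the pliers and lowered it over the stub to the groove. I then handed the job in at about 15 s with the pliers still held and squeezed.

- **Knob:** I turned it clockwise until it pushed back at the far stop with about 1.2 N m. Afterwards the bar measured 68.7° (1.20 rad) from the fixture axis and the bolt was out.
- **Ring position:** The last look put the ring's middle about 54.3 mm above the bench, against 54 mm for the groove. Its centre was within about 0.5 mm of the stub's axis.
- **Squeeze:** The two ring halves were 20 mm apart between centres, which means the pliers are at their stop. The ring went down with no contact force beyond the weight of the pliers.
- **Steadiness:** The arm was still, and the top view showed no change at the tape roll, whetstone or star tile.

**Disagreements:**
- The first circle fit to the stub's top put its axis about 1.5 mm nearer the robot than the stub's centre hole did. Depth readings on the stub's side agreed with the hole, so I used that.
- One half of the ring read about 1 mm higher than the other. That is either a tilt of about 1° or camera error, and I left it alone.

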